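Dim the light box and hold its flap at the balance point

ROBOT

A 6-joint arm with a two-finger parallel gripper is mounted at the origin on a cart in front of the work surface, level with it; the furniture and walls round the work are solid. World frame = base frame: x ahead of the robot, y to its left, z up, the work surface at z = 0. Lengths are in mm, angles in rad, forces in N, time in s.
With the tool pointing down it reaches from about 275 to 750 mm from the base axis. Payload 10.2 kg.
Tool frame: the origin (TCP) lies midway between the tips of the shut fingers; the grasp point (between the pads) lies 19 mm behind it; z points along the fingers, y is the direction in which the jaws open and shut (so a half turn about z gives the same grasp; the last joint's range is limited). The gripper opens to 85 mm and grips with 20 to 120 N. Pads are 22 mm wide; open, the fingers measure 114 mm over their backs; the gripper's body (76 mm by 85 mm) begins 54 mm behind the grasp point. The pads swing forward as they close: fully open they stand 13 mm farther back than shut.
Start: joints at [-1.453, 0.313, 1.498, -0, 1.331, -0.223], TCP at [175.464, -494.817, 231.294] pointing down, gripper open.
Joint ranges: [-2.94, 2.94], [-0.97, 2.17], [0.19, 2.56], [-1.23, 4.37], [0.02, 3.11], [-2.88, 2.88]. Speed limits (rad/s): [2.39, 2.39, 3.01, 3.14, 3.14, 3.14].

INTERFACE

Orientations are given as a unit quaternion [w, x, y, z].
In Python, from rig import sense, optics, ctrl gives the robot as it stands.
- The arm moves only by the tool play_rows, never from a script. Its argument "plan" is a list of rows, each a list of 7 numbers: the shift along the world's x, y, z in mm, then the turn, a rotation vector about the world's x, y, z in rad, then the opening, from -1 (shut) to 1 (fully open), so that 0 is half open. A call has 1 to 5 rows; each row shifts and turns the pose as measured when the row begins; what a row does not reach is not made up. A row lasts 1/12 s, in which the tool goes at most 41.7 mm and 7.16 degrees, less where a joint would pass 70% of its speed; a pose out of reach is approached as far as the arm can. A call is refused whole if a number of a shift passes 41.7 or a number of a turn 0.125, either way. A call with a gripper value outside its range is refused whole. The fingers move at their own pace and stop on an object; "grip_force" is the grip in N (left out, the last holds). Time passes only in rows, so rows that do not move let the fingers close. It gives the time, the measured TCP pose, the force and the opening at its end, in the units of the state.
- sense(): the state, without advancing time (a new reading comes with each control period).
- optics.capture(name): name is "side" or "top" or "wrist"; returns a dict with "img" (384x512x3 uint8, blue, green, red), "fx", "fy", "cx", "cy" (pixels), "world_to_cam" (4x4, takes a point from world to camera coordinates). Camera axes: x right, y up, looking along -z (the intrinsics and any distortion apply to the point x, -y, -z); pixel columns grow to the right and rows downward; lengths in mm; the calibration is good to about 2 mm. A picture is of the moment at which its call begins. There is no depth.
- ctrl.finish_job(): hands the job in, once; it reports no verdict.
The state is a dict: "time_s": time; "joints": joint angles; "dq": joint speeds; "tau": joint torques, N m; "eef_pos": TCP position; "ee_rot": TCP orientation; "force": force on the tool from outside, world axes, zero at the start; "wrist_torque": the same for the moment, N m; "grip_width": opening from 0.0 (shut) to 1.0 (fully open).
Only numpy, scipy, OpenCV 4.12 (cv2) and the standard library are available. Lean on these libraries where they do the work, as an engineer would, in place of code of your own. Each camera call takes 0.05 s, during which the arm holds its last target. There are 200 camera calls.

TASK

Turn the lamp's dimmer knob anticlockwise all the way to its end stop while the light box is still shut. Then take the handle bar of the light box's cover flap, swing the flap up to its balance point, exactly upright, without letting it drop back or tip over backwards, and finish while still holding it there by the bar, keeping it still so that the lamp can be changed. Leave the loose things on the bench where they are.

Things in the scene. Friction and masses are not known exactly. Their poses are not given: they have to be found in the camera images.
- light_box: the inspection light box, fixed to the worktop: a grey tray 112 (x) by 200 (y) by 52 mm high. Origin under its centre, z up; its x axis points from its front (robot side) to its hinge side. Hinge ears beside the flap reach 64 mm up and 110 mm to either side of the centre
- flap (a joint): the cover flap's hinge, rad: 0 = shut, flat on the box; grows as the front edge swings up and back; 1.571 = upright, where its weight balances; stop at 2.4, leaning back. Almost frictionless: let go, the flap falls shut below 1.571 and over backwards above it. 0.25 to 0.5 kg, spread evenly about the plane through hinge and bar
- flap_bar (a point): middle of the bail's cross bar: a round steel bar 12 mm thick, parallel to the hinge, 160 mm from its axis in the leaf's plane, straight for 88 mm between its side arms; gap to the leaf 54 mm. Shut, it is level, 58 mm above the worktop, 50 mm in front of the box, nothing under it. Pinched across from above it can turn between the fingers as the flap swings
- flap_hinge (a point): middle of the flap's hinge axis, 58 mm above the worktop, 48 mm behind the box's centre; the axis runs along the box's y axis. The flap is an aluminium leaf 8 mm thick, 196 mm wide, from 12 to 100 mm from this axis, with a U-shaped bail handle beyond it
- dimmer_box: the dimmer of the lamp, fixed to the worktop left or right of the light box: grey housing 90x90x26 mm. Origin under its centre, z up; the long black mark on its -x side shows the knob's off position, dots run clockwise from it
- dimmer (a joint): the dimmer knob, rad: 0 = fully anticlockwise at its end stop (lamp off), grows clockwise seen from above; stays where it is left (friction 0.04 Nm)
- dimmer_grip (a point): on the knob's vertical axis at the height to grip, 63 mm above the worktop. Black bar grip 46 mm long, 14 mm wide, 38 to 70 mm above the worktop, over a round skirt 48 mm across (32 to 40 mm up); at joint 0 the bar lies along the housing's x axis, its white pointer line at the -x end, pointing at the long mark
- tape_brown: roll of brown packing tape lying flat, 104 mm across, 48 mm tall, on the other side of the light box from the dimmer; loose, leave it where it is. Origin under its centre
- heat_sink_1: small finned heat sink, 34x34x17 mm, behind the light box; loose, leave it where it is. Origin under its centre
- heat_sink_2: second such heat sink, 34x34x17 mm, behind the light box; loose, leave it where it is. Origin under its centre
- screw_box: small carton, 45x70x22 mm, to the right; loose, leave it where it is. Origin under its centre
- esd_brush: black anti-static brush, 195x22x14 mm, lying at the right; loose, leave it where it is. Origin under its centre
There are look-alikes about, which are no part of the job. Of the things that look like the dimmer_box, the larger one is meant.

How it is judged (in metres and radians):
On the way:
1. the dimmer is turned fully anticlockwise (within 0.06 rad of its stop) while the flap is still shut (value of joint dimmer below 0.06 rad and value of joint flap below 0.1 rad), for 0.2 s.
At the end, for the whole second after the job is handed in: The flap stands upright at its balance point (within 0.085 rad, 5 degrees), still (under 0.05 rad/s), with the fingers holding it (contact over 0.4 N), and the dimmer is still at its anticlockwise stop (within 0.06 rad) (value of joint flap between 1.486 and 1.656 rad and velocity of joint flap between -0.05 and 0.05 rad/s and contact force between the fingers and flap above 0.4 N and value of joint dimmer below 0.06 rad); the arm keeps its last pose, push and grip.
It fails at once if the flap tips over backwards (more than 0.35 rad past the balance point) (value of joint flap above 1.92 rad).
It fails at once if the flap is dropped (falls towards shut faster than 1.5 rad/s) (velocity of joint flap below -1.5 rad/s).
It fails at once if another thing on the bench is pushed more than 30 mm (distance of any of tape_brown, heat_sink_1, heat_sink_2, screw_box, esd_brush from where it was at the start of the episode above 0.03 m).
It also fails if it takes over 48 s, if anything falls off the work surface, if the arm or the gripper's body presses on something with over 40 N, if the wrist force passes 120 N, or if a joint passes its speed limit or range.

## Working session

There is one attempt and no reset: what is moved stays moved. The work goes in short steps, Python scripts to look and compute and a tool call to move; the robot and the scene stay as the last step left them, time stands still between calls to the robot, and variables do not carry over. Pictures are saved under pics/ and viewed, about 8 in all and at most 12, crops included, and the job is handed in when it is done.

Besides the shell and the picture viewer there is one more tool, called after "Emit:" by a JSON object that holds its "name" and its "arguments". play_rows: Moves the arm, as the interface text tells. Its arguments: {"type":"object","properties":{"plan":{"type":"array"},"grip_force":{"type":"number"}},"required":["plan"]}

```bash
mkdir -p pics; ls
python3 - <<'E'
from rig import sense, optics
import cv2
s=sense();print(s)
for n in("top","side"):
    c=optics.capture(n);cv2.imwrite(f"pics/{n}0.png",c["img"]);print(n,c["fx"],c["fy"],c["cx"],c["cy"],[k for k in c]);print(c["world_to_cam"])
E
```

```text
pics
{'time_s': 0.0, 'joints': array([-1.45343041e+00,  3.13435607e-01,  1.49846571e+00, -1.27856956e-05,
        1.33100636e+00, -2.23388023e-01]), 'dq': array([-0.00076813, -0.00103855, -0.00098144, -0.00083511,  0.00117626,
        0.00036095]), 'tau': array([-9.04090411e-04, -4.12261462e+01, -2.59751791e+01, -2.30320511e-04,
        4.02334321e-03, -8.24980361e-06]), 'eef_pos': array([ 175.41274637, -494.54161922,  230.73167055]), 'ee_rot': array([-6.56913725e-04,  9.85520449e-01,  1.69555337e-01,  2.86386756e-05]), 'force': array([ 0.44178906,  0.01547512, -0.16039816]), 'wrist_torque': array([-0.06351489, -0.02712283,  0.01240451]), 'grip_width': 0.9998390555455787}
top 468.4157191432522 468.4157191432522 257.97765819912786 187.4106554761215 ['img', 'fx', 'fy', 'cx', 'cy', 'world_to_cam']
[[ 4.07991706e-02 -9.99161311e-01  3.47889042e-03 -3.81723190e+01]
 [ 9.78446831e-01  4.06582435e-02  2.02456677e-01 -5.56146769e+02]
 [-2.02428324e-01 -4.85615520e-03  9.79285041e-01 -1.34052387e+03]
 [ 0.00000000e+00  0.00000000e+00  0.00000000e+00  1.00000000e+00]]
side 393.39071275396884 393.39071275396884 247.92339026082192 184.88036304749636 ['img', 'fx', 'fy', 'cx', 'cy', 'world_to_cam']
[[-9.94897930e-01 -1.00847575e-01  2.80623723e-03  5.37350734e+02]
 [ 5.26143335e-02 -4.94924393e-01  8.67341672e-01 -1.16627765e+02]
 [-8.60804293e-02  8.63064083e-01  4.97705283e-01 -1.11278233e+03]
 [ 0.00000000e+00  0.00000000e+00  0.00000000e+00  1.00000000e+00]]
```

Run:
```python
import cv2
i=cv2.imread("pics/top0.png");cv2.imwrite("pics/top0b.png",cv2.resize(i,(800,600),interpolation=cv2.INTER_CUBIC))
```

```text
(no output)
```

View pics/top0b.png

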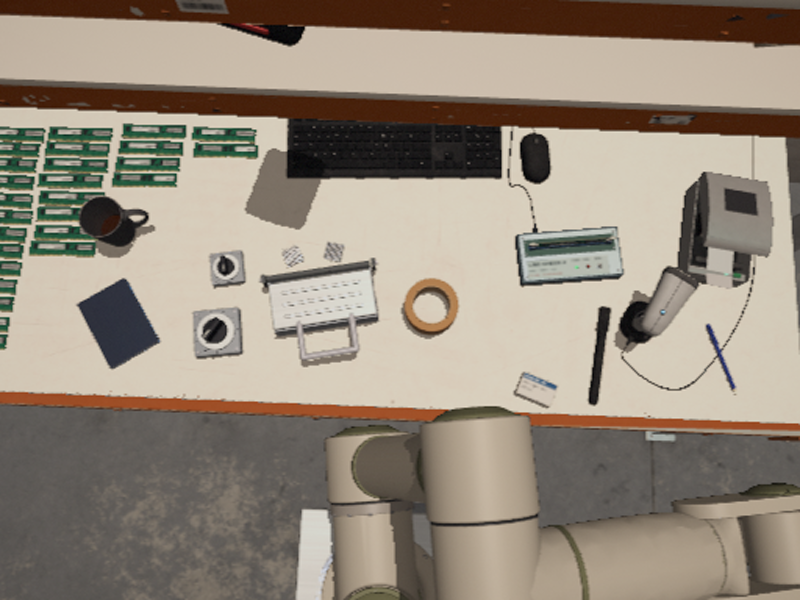

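View pics/side0.png

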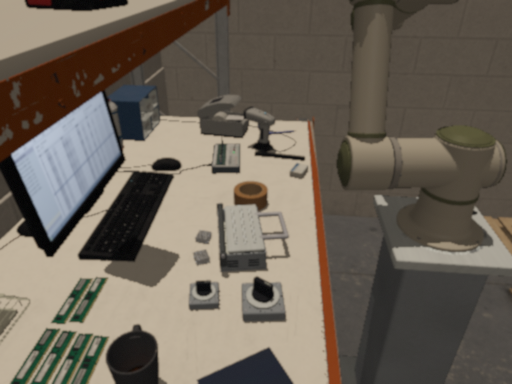

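The top view shows the larger dimmer at (217,332), the light box at (322,298) with its bar in front at (328,355), the tape at (431,305), and the smaller look-alike dimmer at (227,267). I'll enlarge this area.

Run:
```python
import cv2
i=cv2.imread("pics/top0.png")[145:245,110:270];cv2.imwrite("pics/c1.png",cv2.resize(i,(800,500),interpolation=cv2.INTER_CUBIC))
```

```text
(no output)
```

View pics/c1.png

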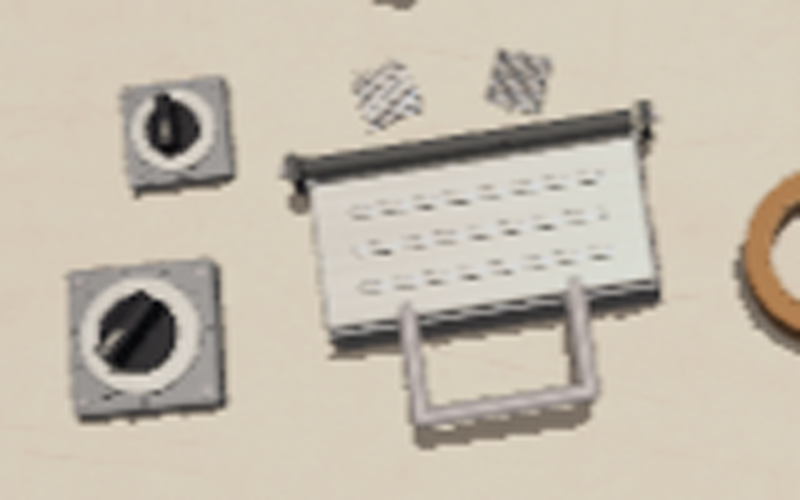

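```bash
cat > h.py <<'E'
import numpy as np
from rig import sense, optics
def ray(c,u,v,z):
    M=np.array(c["world_to_cam"]);R=M[:3,:3];o=-R.T@M[:3,3]
    d=R.T@np.array([(u-c["cx"])/c["fx"],-(v-c["cy"])/c["fy"],-1])
    return (o+d*(z-o[2])/d[2])
def proj(c,p):
    q=np.array(c["world_to_cam"])@np.r_[p,1];return np.array([c["cx"]+c["fx"]*q[0]/-q[2],c["cy"]-c["fy"]*q[1]/-q[2]])
E
python3 - <<'E'
from h import *
np.set_printoptions(precision=1,suppress=True)
c=optics.capture("top")
M=np.array(c["world_to_cam"]);print(-M[:3,:3].T@M[:3,3])
for n,p,z in [("dTL",(67,268),26),("dTR",(215,260),26),("dBR",(222,402),26),("dBL",(76,415),26),("ptr",(113,348),70),("end",(163,308),70),
 ("ringC",(140,336),32),("barL",(420,416),64),("barR",(592,396),64),("earL",(293,165),64),("earR",(645,108),64),("leafL",(332,328),60),("leafR",(658,288),60),("armL",(405,310),62),("armR",(575,282),62)]:
    print(n,ray(c,p[0]/5+110,p[1]/5+145,z))
E
```

```text
[ 274.4  -22.  1425.5]
dTL [512.1 391.3  26. ]
dTR [520.7 302.1  26. ]
dBR [434.5 290.4  26. ]
dBL [423.1 377.1  26. ]
ptr [458.4 346.8  70. ]
end [483.2 319.8  70. ]
ringC [471.5 341.7  32. ]
barL [426.8 166.   64. ]
barR [442.6  66.5  64. ]
earL [573.3 251.9  64. ]
earR [617.   44.1  64. ]
leafL [477.  221.9  60. ]
leafR [508.8  31.2  60. ]
armL [489.1 179.4  62. ]
armR [510.   80.3  62. ]
```

Emit:
{"name": "play_rows", "arguments": {"plan": [[13.5,38,-1,0,0,-0.053,1],[13.5,38,-1,0,0,-0.053,1],[13.5,38,-1,0,0,-0.053,1],[13.5,38,-1,0,0,-0.053,1],[13.5,38,-1,0,0,-0.053,1]]}}

```text
time_s: 0.57
eef_pos: [241.2, -302.3, 222.4]
ee_rot: [-0.002, 1.0, 0.029, -0.0]
force: [0.6, -0.4, 0.5]
grip_width: 0.999
```

Emit:
{"name": "play_rows", "arguments": {"plan": [[13.5,38,-1,0,0,-0.053,1],[13.5,38,-1,0,0,-0.053,1],[13.5,38,-1,0,0,-0.053,1],[13.5,38,-1,0,0,-0.053,1],[13.5,38,-1,0,0,-0.053,1]]}}

```text
time_s: 0.98
eef_pos: [307.7, -105.1, 216.8]
ee_rot: [-0.002, 0.994, -0.113, 0.0]
force: [0.8, -1.3, -0.0]
grip_width: 0.997
```

Emit:
{"name": "play_rows", "arguments": {"plan": [[13.5,38,-1,0,0,-0.053,1],[13.5,38,-1,0,0,-0.053,1],[13.5,38,-1,0,0,-0.053,1],[13.5,38,-1,0,0,-0.053,1],[13.5,38,-1,0,0,-0.053,1]]}}

```text
time_s: 1.4
eef_pos: [373.6, 90.3, 212.5]
ee_rot: [-0.002, 0.969, -0.249, 0.003]
force: [1.6, -1.5, 0.9]
grip_width: 1.0
```

Emit:
{"name": "play_rows", "arguments": {"plan": [[14,36,-5,0,0,-0.048,1],[14,36,-5,0,0,-0.048,1],[14,36,-5,0,0,-0.048,1],[14,36,-5,0,0,-0.048,1],[14,36,-5,0,0,-0.048,1]]}}

```text
time_s: 1.82
eef_pos: [444.0, 282.4, 186.6]
ee_rot: [-0.001, 0.93, -0.367, 0.004]
force: [1.1, -0.6, 1.5]
grip_width: 0.999
```

Emit:
{"name": "play_rows", "arguments": {"plan": [[14,35,-7,0,0,-0.045,1],[9,21,-7,0,0,-0.03,1],[0,0,0,0,0,0,1],[0,0,0,0,0,0,1]]}}

```text
time_s: 2.15
eef_pos: [467.0, 347.7, 168.0]
ee_rot: [-0.0, 0.916, -0.401, 0.003]
force: [0.2, -0.5, -0.1]
grip_width: 1.001
```

Run:
```python
from h import *
import cv2
c=optics.capture("wrist");cv2.imwrite("pics/w1.png",c["img"]);s=sense();print(s["eef_pos"],s["ee_rot"]);
np.set_printoptions(precision=4,suppress=True)
print(c["fx"],c["cx"],c["cy"],c["world_to_cam"],proj(c,[472.6,340.2,70]),proj(c,[472.6,340.2,26]))
```

```text
[466.81770537 347.30608668 168.06370292] [-9.40974580e-05  9.15786076e-01 -4.01658620e-01  2.49156914e-03]
274.4479435234439 254.9899842058296 191.333643733721 [[  -0.7354   -0.6776   -0.0015  578.7253]
 [   0.6464   -0.7009   -0.3015  -38.7557]
 [   0.2032   -0.2228    0.9535 -338.1373]
 [   0.        0.        0.        1.    ]] [255.5741 183.4761] [255.554  172.1767]
```

View pics/w1.png

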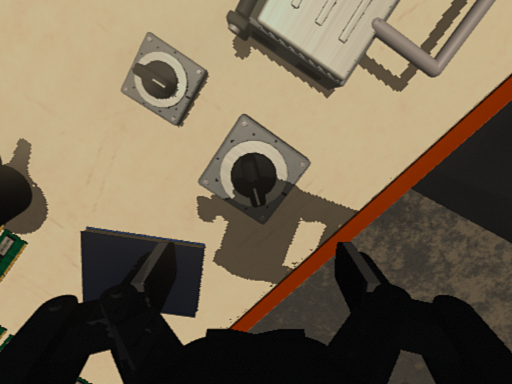

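The wrist view shows the dimmer at (254,172), close to the predicted (255,172), and its pointer at (257,195). I'll enlarge it to check the mark and the angle.

Run:
```python
import cv2
i=cv2.imread("pics/w1.png")[105:230,190:320];cv2.imwrite("pics/c2.png",cv2.resize(i,None,fx=4.8,fy=4.8,interpolation=cv2.INTER_CUBIC))
```

```text
(no output)
```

View pics/c2.png

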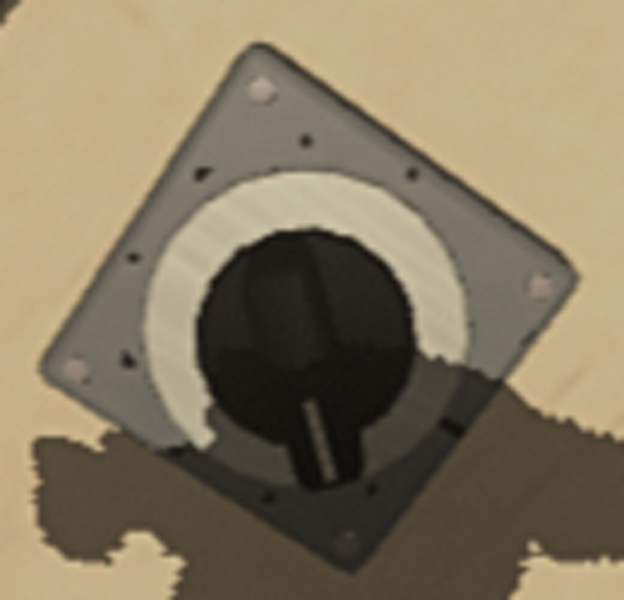

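Run:
```python
from h import *
np.set_printoptions(precision=1,suppress=True)
c=optics.capture("wrist")
P={n:ray(c,p[0]/4.8+190,p[1]/4.8+105,z) for n,p,z in [("mark",(453,427),26),("ptip",(330,478),70),("pin",(311,402),70),("far",(287,245),70),("c1",(258,45),26),("c2",(577,277),26),("c3",(350,570),26),("c4",(42,367),26)]}
for n in P: print(n,P[n])
C=(P["c1"]+P["c2"]+P["c3"]+P["c4"])/4;print(C,"skirt",ray(c,305/4.8+190,325/4.8+105,36), "ptr-end mid",(P["ptip"]+P["far"])/2)
a=lambda v:np.degrees(np.arctan2(v[1],v[0]))
print(a(P["mark"]-C),a(P["ptip"]-P["pin"]),a(P["ptip"]-P["far"]),[a(P[i]-P[j]) for i,j in (("c1","c2"),("c4","c3"),("c1","c4"),("c2","c3"))])
```

```text
mark [432.6 336.4  26. ]
ptip [456.3 352.9  70. ]
pin [469.5 344.   70. ]
far [493.3 324.6  70. ]
c1 [521.4 304.1  26. ]
c2 [436.9 293.1  26. ]
c3 [425.6 378.2  26. ]
c4 [510.5 388.9  26. ]
[473.6 341.1  26. ] skirt [475.2 339.8  36. ] ptr-end mid [474.8 338.8  70. ]
-173.48497544026534 146.06234809622094 142.68813178336887 [np.float64(7.380009335467973), np.float64(7.1348088000754615), np.float64(-82.69591957163823), np.float64(-82.43956595008773)]
```

Emit:
{"name": "play_rows", "arguments": {"plan": [[4,-4,-20,0,0,0.1,1],[3,-3,-33,0,0,0.1,1],[0,0,-33,0,0,0,1],[0,0,-30,0,0,0,1],[0,0,0,0,0,0,1]]}}

```text
time_s: 2.67
eef_pos: [475.4, 334.3, 54.8]
ee_rot: [-0.004, 0.952, -0.305, 0.006]
force: [-0.6, -0.3, -1.3]
grip_width: 0.999
```

Emit:
{"name": "play_rows", "arguments": {"plan": [[-1,6,-7,0,0,0,1],[0,0,-1,0,0,0,0.3],[0,0,0,0,0,0,-0.2],[0,0,0,0,0,0,-1],[0,0,0,0,0,0,-1]], "grip_force": 35}}

```text
time_s: 3.08
eef_pos: [477.0, 340.1, 53.4]
ee_rot: [-0.006, 0.952, -0.307, 0.009]
force: [0.2, -0.3, 0.0]
grip_width: 0.453
```

Emit:
{"name": "play_rows", "arguments": {"plan": [[0,0,0,0,0,0,-1],[0,0,0,0,0,0,-1],[0,0,0,0,0,0,-1]]}}

```text
time_s: 3.33
eef_pos: [477.9, 340.6, 55.4]
ee_rot: [-0.008, 0.952, -0.306, 0.011]
force: [0.8, 1.1, -6.5]
grip_width: 0.15
```

Emit:
{"name": "play_rows", "arguments": {"plan": [[-2,0,-2,0,0,0,0.3],[-2,0,-6,0,0,0,0.3],[0,0,-5,0,0,0,0.3],[0,0,-3,0,0,0,0.3]]}}

```text
time_s: 3.67
eef_pos: [473.7, 340.8, 38.9]
ee_rot: [-0.008, 0.952, -0.306, 0.011]
force: [0.1, -1.1, -0.1]
grip_width: 0.65
```

Emit:
{"name": "play_rows", "arguments": {"plan": [[0,0,8,0,0,0,0.3],[0,0,0,0,0,0,0.3]]}}

```text
time_s: 3.83
eef_pos: [473.1, 340.6, 46.3]
ee_rot: [-0.007, 0.952, -0.306, 0.011]
force: [0.7, -0.0, 0.1]
grip_width: 0.65
```

Emit:
{"name": "play_rows", "arguments": {"plan": [[0,0,0,0,0,0,-1],[0,0,0,0,0,0,-1],[0,0,0,0,0,0,-1],[0,0,0,0,0,0,-1],[0,0,0,0,0,0,-1]]}}

```text
time_s: 4.25
eef_pos: [474.9, 342.6, 47.7]
ee_rot: [-0.011, 0.952, -0.306, 0.013]
force: [-0.5, -2.5, -0.1]
grip_width: 0.153
```

Emit:
{"name": "play_rows", "arguments": {"plan": [[0,0,0,0,0,0.09,-1],[0,0,0,0,0,0.09,-1],[0,0,0,0,0,0.09,-1],[0,0,0,0,0,0.09,-1],[0,0,0,0,0,0.09,-1]]}}

```text
time_s: 4.67
eef_pos: [475.1, 342.9, 47.7]
ee_rot: [-0.013, 0.997, -0.077, 0.01]
force: [0.6, 3.0, -0.6]
grip_width: 0.155
```

```bash
python3 -c "
from rig import sense
s=sense();print(s['wrist_torque'],s['force'],s['eef_pos'],s['joints'])"
```

```text
[-0.36715645 -0.05947423 -0.07226334] [ 0.5903438   3.01223351 -0.57055406] [475.05664563 342.89852779  47.65918886] [0.41966837 0.62708016 1.53473281 0.01578679 0.9497969  2.13579492]
```

Emit:
{"name": "play_rows", "arguments": {"plan": [[0,-0.5,0,0,0,0.09,-1],[0,-0.5,0,0,0,0.09,-1],[0,0,0,0,0,0.07,-1]]}}

```text
time_s: 4.92
eef_pos: [475.2, 343.2, 47.7]
ee_rot: [-0.015, 0.998, 0.055, 0.009]
force: [1.1, 0.1, -0.5]
grip_width: 0.149
```

```bash
python3 -c "
from rig import sense
s=sense();print(s['wrist_torque'],s['force'],s['eef_pos'],s['joints'])"
```

```text
[-0.74482139 -0.15102224 -0.0396954 ] [ 1.11952313  0.09581919 -0.48781574] [475.15351066 343.15273289  47.68545388] [0.41610646 0.62784408 1.53330729 0.02649124 0.95321626 1.86147537]
```

Emit:
{"name": "play_rows", "arguments": {"plan": [[0,0,0,0,0,0.06,-1],[0,0,0,0,0,0.06,-1]]}}

```text
time_s: 5.08
eef_pos: [475.1, 343.4, 47.8]
ee_rot: [-0.016, 0.993, 0.117, 0.008]
force: [-1.2, 0.3, 1.7]
grip_width: 0.153
```

```bash
python3 -c "
from rig import sense
s=sense();print(s['wrist_torque'],s['force'],s['eef_pos'],s['joints'])"
```

```text
[-0.6275159  -0.02330273 -2.25784512] [-1.21563847  0.25845452  1.65557842] [475.14720791 343.38907615  47.75741171] [0.41472733 0.62885236 1.53124075 0.03125683 0.95710104 1.73377775]
```

Emit:
{"name": "play_rows", "arguments": {"plan": [[0,0,0,0,0,0.03,-1],[0,0,0,0,0,0.02,-1],[0,0,0,0,0,0,-1]]}}

```text
time_s: 5.33
eef_pos: [473.6, 343.4, 48.2]
ee_rot: [-0.017, 0.99, 0.139, 0.005]
force: [2.1, 0.6, -2.5]
grip_width: 0.152
```

```bash
python3 -c "
from rig import sense
s=sense();print(s['wrist_torque'],s['force'],s['eef_pos'],s['ee_rot'])"
```

```text
[-0.24971477 -0.35768762 -1.17994489] [ 2.09920773  0.57550207 -2.49410594] [473.55474997 343.36601787  48.18947234] [-0.01710475  0.99006245  0.13949434  0.0050095 ]
```

Emit:
{"name": "play_rows", "arguments": {"plan": [[0,0,0,0,0,0,1],[0,0,0,0,0,0,1],[0,0,0,0,0,0,1],[0,0,30,0,0,0,1],[-5,-20,36,0,0,0,1]]}}

```text
time_s: 5.75
eef_pos: [466.0, 323.2, 109.1]
ee_rot: [-0.015, 0.99, 0.141, -0.0]
force: [0.6, 0.2, 0.3]
grip_width: 0.854
```

Emit:
{"name": "play_rows", "arguments": {"plan": [[-2.5,-17,8,-0.006,0,0.122,0.3],[-2.5,-17,8,-0.006,0,0.122,0.3],[-2.5,-17,8,-0.006,0,0.122,0.3],[-2.5,-17,8,-0.006,0,0.122,0.3],[-2.5,-17,8,-0.006,0,0.122,0.3]]}}

```text
time_s: 6.17
eef_pos: [454.3, 235.6, 156.7]
ee_rot: [-0.0, 0.899, 0.439, -0.002]
force: [-0.2, -0.3, -0.3]
grip_width: 0.651
```

Emit:
{"name": "play_rows", "arguments": {"plan": [[-2.5,-17,2,0,0,0.122,0.3],[-2.5,-17,2,0,0,0.122,0.3],[-2.5,-17,2,0,0,0.122,0.3],[-2.5,-17,2,0,0,0.122,0.3],[-2.5,-17,0,0,0,0.122,0.3]]}}

```text
time_s: 6.58
eef_pos: [441.7, 146.8, 167.7]
ee_rot: [0.002, 0.72, 0.694, -0.0]
force: [0.6, 0.5, -0.3]
grip_width: 0.646
```

Emit:
{"name": "play_rows", "arguments": {"plan": [[-3,-17,0,0,0,0.122,0.3],[-3,-17,0,0,0,0.122,0.3],[0,0,0,0,0,0,0.3]]}}

```text
time_s: 6.83
eef_pos: [435.2, 109.2, 168.3]
ee_rot: [0.003, 0.626, 0.78, -0.0]
force: [1.0, -0.2, 0.4]
grip_width: 0.649
```

Run:
```python
from h import *
import cv2
np.set_printoptions(precision=2,suppress=True)
s=sense();print(s["eef_pos"],s["ee_rot"],s["joints"])
i=optics.capture("wrist")["img"];t=cv2.resize(optics.capture("top")["img"][145:245,110:270],(512,320),interpolation=cv2.INTER_CUBIC)
cv2.imwrite("pics/m2.png",cv2.resize(np.vstack([i,t]),None,fx=.85,fy=.85))
```

```text
[435.17 109.16 168.29] [ 0.    0.63  0.78 -0.  ] [-0.01  0.21  1.81 -0.    1.12 -0.23]
```

View pics/m2.png

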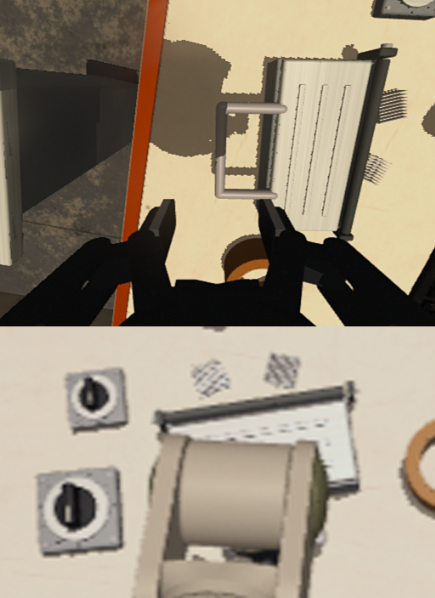

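Run:
```python
from h import *
import cv2
c=optics.capture("wrist");np.save("pics/w.npy",c["img"])
a=cv2.resize(c["img"][40:290,240:470],None,fx=2.2,fy=2.2,interpolation=cv2.INTER_CUBIC)
t=cv2.resize(optics.capture("top")["img"][190:240,115:165],(250,250),interpolation=cv2.INTER_CUBIC)
o=np.zeros((a.shape[0],a.shape[1]+250,3),np.uint8);o[:,:a.shape[1]]=a;o[:250,a.shape[1]:]=t
cv2.imwrite("pics/c3.png",o)
```

```text
(no output)
```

View pics/c3.png

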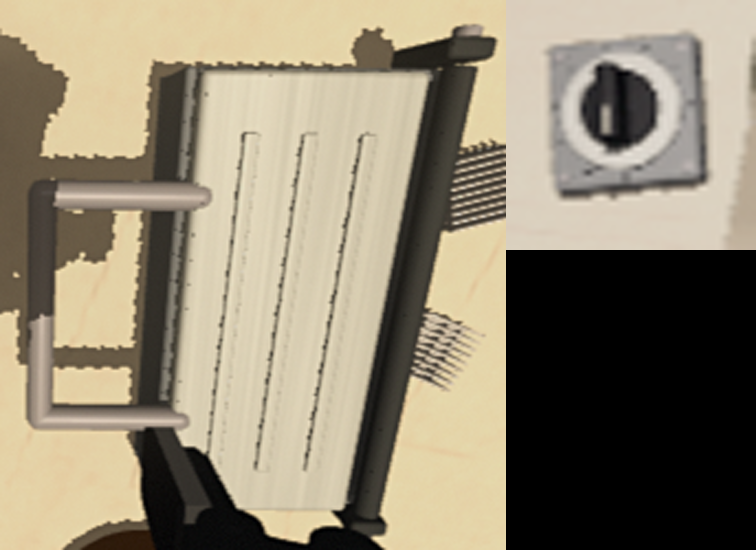

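The knob's pointer now lies along the housing's x axis, at the mark (609,120). The bar's corners are at (42,196) and (40,415) in the crop.

Run:
```python
from h import *
np.set_printoptions(precision=1,suppress=True)
c=optics.capture("wrist");q=lambda p,z:ray(c,p[0]/2.2+240,p[1]/2.2+40,z)
A,B=q((42,196),58),q((40,415),58);H1,H2=q((457,70),64),q((370,510),64)
print(A,B,(A+B)/2,np.linalg.norm(A-B),"yaw",np.degrees(np.arctan2(-(A-B)[0],(A-B)[1])));print(H1,H2,(H1+H2)/2,np.degrees(np.arctan2(-(H1-H2)[0],(H1-H2)[1])))
t=optics.capture("top")
for p in((610,70),(607,140)):print(ray(t,(p[0]-506)/5+115,p[1]/5+190,70))
```

```text
[427.8 166.1  58. ] [448.   69.2  58. ] [437.9 117.6  58. ] 98.9395530362221 yaw 11.766549388929832
[570.9 244.8  64. ] [611.8  55.9  64. ] [591.4 150.3  64. ] 12.199303419131237
[490.1 340.4  70. ]
[448.8 338.3  70. ]
```

Emit:
{"name": "play_rows", "arguments": {"plan": [[2,36,4,0,0,0,0.1],[2,36,4,0,0,0,0.1],[2,36,4,0,0,0,0.1],[2,36,4,0,0,0,0.1],[0,0,0,0,0,0,0.1]]}}

```text
time_s: 7.55
eef_pos: [443.2, 263.1, 184.5]
ee_rot: [0.003, 0.632, 0.775, 0.0]
force: [0.0, -0.1, -0.2]
grip_width: 0.548
```

Run:
```python
from h import *
import cv2
c=optics.capture("wrist");u,v=proj(c,[474,340,50]).astype(int);print(u,v)
cv2.imwrite("pics/c4.png",cv2.resize(c["img"][v-50:v+50,u-50:u+50],None,fx=5,fy=5,interpolation=cv2.INTER_CUBIC))
```

```text
301 111
```

View pics/c4.png

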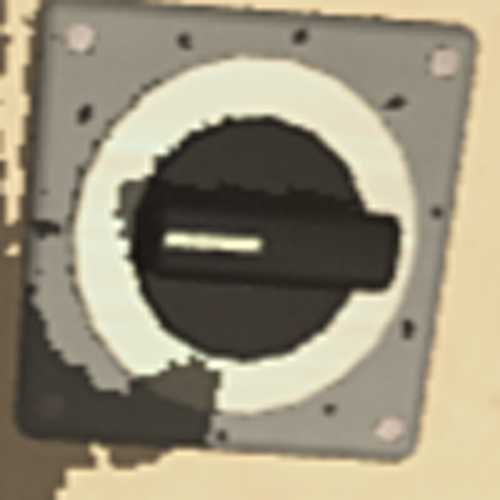

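Run:
```python
from h import *
c=optics.capture("wrist");q=lambda p,z:ray(c,p[0]/5+251,p[1]/5+61,z)
a=lambda v:np.degrees(np.arctan2(v[1],v[0]))
print(a(q((165,240),70)-q((263,245),70)), a(q((150,245),70)-q((398,254),70)), a(q((140,238),70)-q((255,237),36)))
m=q((47,228),26);print("mark",m,a(m-np.array([474,340.2,26])))
for i,j in (((480,45),(40,5)),((410,460),(20,435)),((40,5),(20,435)),((480,45),(410,460))):print(a(q(j,26)-q(i,26)))
```

```text
-171.17833022036288 -170.37620139306748 -169.66555033007302
mark [433.77142023 334.03410908  26.        ] -171.28600983020235
-173.107100328577
-172.06621325617897
-81.0437963329368
-82.92341493256609
```

The pointer is at 188.8–189.6° and the mark line at about 187.5–188.7°, so the knob is at its stop. Next is the bar.

Emit:
{"name": "play_rows", "arguments": {"plan": [[-1,-34,-8,0,0,0,0.1],[-1,-34,-8,0,0,0,0.1],[-1,-34,-8,0,0,0,0.1],[-1,-34,-8,0,0,0,0.1],[0,-4,-8,0,0,0,0.1]]}}

```text
time_s: 8.07
eef_pos: [437.2, 112.7, 142.4]
ee_rot: [0.003, 0.632, 0.775, -0.001]
force: [-0.2, 1.0, 0.5]
grip_width: 0.547
```

Emit:
{"name": "play_rows", "arguments": {"plan": [[0,0,0,0,0,0,0.1]]}}

```text
time_s: 8.15
eef_pos: [436.2, 110.5, 141.1]
ee_rot: [0.002, 0.634, 0.774, -0.002]
force: [-1.1, 0.8, -0.9]
grip_width: 0.549
```

Emit:
{"name": "play_rows", "arguments": {"plan": [[1,7,-30,0,0,0,0.1],[1,0,-30,0,0,0,0.1],[0,0,-25,0,0,0,0.1],[0,0,-10,0,0,0,0.1],[0,0,0,0,0,0,0.1]]}}

```text
time_s: 8.57
eef_pos: [439.1, 117.0, 44.7]
ee_rot: [0.004, 0.636, 0.772, -0.0]
force: [-0.6, -0.7, 0.3]
grip_width: 0.547
```

Emit:
{"name": "play_rows", "arguments": {"plan": [[0,0,-5,0,0,0,-0.3],[0,0,0,0,0,0,-1],[0,0,0,0,0,0,-1],[0,0,0,0,0,0,-1],[0,0,0,0,0,0,-1]], "grip_force": 30}}

```text
time_s: 8.98
eef_pos: [437.8, 117.3, 41.6]
ee_rot: [0.003, 0.635, 0.772, -0.002]
force: [0.7, -0.8, -3.2]
grip_width: 0.127
```

```bash
python3 -c "
from rig import sense
s=sense();print(s['wrist_torque'],s['force'],s['eef_pos'],s['ee_rot'],s['grip_width'],s['joints'])"
```

```text
[-0.06989096  0.08824312  0.00714429] [ 0.69647016 -0.76158648 -3.18906675] [437.77377957 117.28580737  41.63544055] [ 0.00344837  0.63536628  0.77220062 -0.00199878] 0.12724816562036945 [ 0.00661238  0.42186991  1.91923545 -0.01045989  0.79777826 -0.17991134]
```

```bash
cat > arc.py <<'E'
import sys
from h import *
def run(dth,n,end=np.pi/2):
    s=sense();p=s["eef_pos"];p0=np.array([437.8,117.3,41.6]);u=np.array([.9785,.206,0]);H=p0+160*u
    d=p-H;th=np.arctan2(d[2],-(d@u));r=np.hypot(d[2],d@u)
    print("th %.3f r %.1f"%(th,r),s["force"].round(1),s["wrist_torque"].round(2),s["ee_rot"].round(3),s["grip_width"].round(3))
    q=p
    for i in range(n):
        t=min(th+dth*(i+1),end);x=H+160*(-np.cos(t)*u+np.sin(t)*np.array([0,0,1]));print((x-q).round(1),round(t,3));q=x
run(float(sys.argv[1]),int(sys.argv[2]),*(map(float,sys.argv[3:])))
E
python3 arc.py 0.05 5
```

```text
Traceback (most recent call last):
  File "arc.py", line 10, in <module>
    run(float(sys.argv[1]),int(sys.argv[2]),*(map(float,sys.argv[3:])))
    ~~~^^^^^^^^^^^^^^^^^^^^^^^^^^^^^^^^^^^^^^^^^^^^^^^^^^^^^^^^^^^^^^^^
  File "arc.py", line 6, in run
    print("th %.3f r %.1f"%(th,r),s["force"].round(1),s["wrist_torque"].round(2),s["ee_rot"].round(3),s["grip_width"].round(3))
                                                                                                      ^^^^^^^^^^^^^^^^^^^^^
AttributeError: 'float' object has no attribute 'round'
```

```bash
sed -i 's/s\["grip_width"\].round(3)/round(s["grip_width"],3)/' arc.py; python3 arc.py 0.05 5
```

```text
th 0.000 r 160.0 [ 0.7 -0.8 -3.2] [-0.07  0.09  0.01] [ 0.003  0.635  0.772 -0.002] 0.127
[0.2 0.1 8. ] 0.05
[0.6 0.1 8. ] 0.1
[1.  0.2 7.9] 0.15
[1.4 0.3 7.9] 0.2
[1.7 0.4 7.8] 0.25
```

Emit:
{"name": "play_rows", "arguments": {"plan": [[0.2,0,8,0,0,0,-1],[0.6,0.1,8,0,0,0,-1],[1,0.2,8,0,0,0,-1],[1.4,0.3,8,0,0,0,-1],[1.8,0.4,8,0,0,0,-1]]}}

```text
time_s: 9.4
eef_pos: [443.8, 118.4, 86.1]
ee_rot: [0.004, 0.635, 0.772, -0.001]
force: [6.1, 0.1, -5.2]
grip_width: 0.129
```

```bash
python3 arc.py 0.05 5
```

```text
th 0.282 r 160.2 [ 6.1  0.1 -5.2] [ 0.01 -0.57  0.07] [ 0.004  0.635  0.772 -0.001] 0.129
[2.6 0.7 7.6] 0.332
[2.7 0.6 7.5] 0.382
[3.1 0.7 7.3] 0.432
[3.5 0.7 7.2] 0.482
[3.8 0.8 7. ] 0.532
```

Emit:
{"name": "play_rows", "arguments": {"plan": [[2.5,0.6,7.6,0,0,0,-1],[2.7,0.6,7.5,0,0,0,-1],[3.1,0.7,7.3,0,0,0,-1],[3.5,0.7,7.2,0,0,0,-1],[3.8,0.8,7,0,0,0,-1]]}}

```text
time_s: 9.82
eef_pos: [461.1, 121.9, 127.8]
ee_rot: [0.005, 0.635, 0.772, -0.001]
force: [3.5, -1.3, -5.9]
grip_width: 0.124
```

```bash
python3 arc.py 0.05 5
```

```text
th 0.564 r 161.2 [ 3.5 -1.3 -5.9] [-0.16 -0.35  0.05] [ 0.005  0.635  0.772 -0.001] 0.124
[5.3 1.4 6. ] 0.614
[4.7 1.  6.4] 0.664
[5.  1.  6.2] 0.714
[5.3 1.1 5.9] 0.764
[5.6 1.2 5.6] 0.814
```

Emit:
{"name": "play_rows", "arguments": {"plan": [[5,1.2,6,0,0,0,-1],[4.7,1,6.2,0,0,0,-1],[5,1,6,0,0,0,-1],[5.3,1.1,5.8,0,0,0,-1],[5.6,1.2,5.5,0,0,0,-1]]}}

```text
time_s: 10.23
eef_pos: [485.8, 126.9, 160.4]
ee_rot: [0.002, 0.635, 0.772, -0.005]
force: [-2.0, -3.2, -1.3]
grip_width: 0.123
```

```bash
python3 arc.py 0.05 5
```

```text
th 0.819 r 162.6 [-2.  -3.2 -1.3] [-0.53  0.51 -0.01] [ 0.002  0.635  0.772 -0.005] 0.123
[7.5 2.1 3.4] 0.869
[6.1 1.3 5. ] 0.919
[6.3 1.3 4.7] 0.969
[6.6 1.4 4.4] 1.019
[6.8 1.4 4. ] 1.069
```

Emit:
{"name": "play_rows", "arguments": {"plan": [[7,2,3.4,0,0,0,-1],[6.1,1.4,4.8,0,0,0,-1],[6.3,1.4,4.5,0,0,0,-1],[6.6,1.4,4.2,0,0,0,-1],[6.8,1.4,3.8,0,0,0,-1]]}}

```text
time_s: 10.65
eef_pos: [518.0, 133.2, 186.3]
ee_rot: [0.0, 0.635, 0.773, -0.01]
force: [-3.9, -3.3, 1.9]
grip_width: 0.126
```

```bash
python3 arc.py 0.05 5
```

```text
th 1.075 r 164.5 [-3.9 -3.3  1.9] [-0.45  0.79  0.06] [ 0.     0.635  0.773 -0.01 ] 0.126
[ 8.9  2.8 -0.3] 1.125
[7.1 1.5 3.3] 1.175
[7.3 1.5 2.9] 1.225
[7.4 1.6 2.5] 1.275
[7.5 1.6 2.1] 1.325
```

Emit:
{"name": "play_rows", "arguments": {"plan": [[7.5,2.4,-1,0,0,0,-1],[7,1.6,2.5,0,0,0,-1],[7,1.6,2.3,0,0,0,-1],[6,1.4,2,0,0,0,-1],[5,1.1,1.2,0,0,0,-1]]}}

```text
time_s: 11.07
eef_pos: [553.7, 140.5, 201.1]
ee_rot: [0.003, 0.635, 0.773, -0.011]
force: [-1.6, -3.1, -1.9]
grip_width: 0.127
```

```bash
python3 arc.py 0.03 5
```

```text
th 1.315 r 164.9 [-1.6 -3.1 -1.9] [-0.42  0.45  0.05] [ 0.003  0.635  0.773 -0.011] 0.127
[ 5.5  2.4 -3.6] 1.345
[4.6 1.  1. ] 1.375
[4.6 1.  0.9] 1.405
[4.6 1.  0.7] 1.435
[4.7 1.  0.6] 1.465
```

Emit:
{"name": "play_rows", "arguments": {"plan": [[5,2,-2.5,0,0,0,-1],[5,1.2,0,0,0,0,-1],[5,1.2,0,0,0,0,-1],[5,1.2,0,0,0,0,-1],[4,1,0,0,0,0,-1]]}}

```text
time_s: 11.48
eef_pos: [582.6, 146.4, 205.6]
ee_rot: [0.008, 0.635, 0.772, -0.008]
force: [-0.9, -5.0, -0.9]
grip_width: 0.122
```

```bash
python3 arc.py 0.02 4
```

```text
th 1.496 r 164.4 [-0.9 -5.  -0.9] [-0.7   0.27  0.04] [ 0.008  0.635  0.772 -0.008] 0.122
[ 3.2  2.1 -4.2] 1.516
[3.1 0.7 0.1] 1.536
[3.1 0.7 0.1] 1.556
[2.3 0.5 0. ] 1.571
```

Emit:
{"name": "play_rows", "arguments": {"plan": [[3.5,1.2,-1.5,0,0,0,-1],[3,1,-1,0,0,0,-1],[2.5,0.8,0,0,0,0,-1],[1,0.4,0,0,0,0,-1],[0,0,0,0,0,0,-1]]}}

```text
time_s: 11.9
eef_pos: [596.4, 149.1, 205.5]
ee_rot: [0.011, 0.636, 0.772, -0.007]
force: [-1.3, -3.9, 5.1]
grip_width: 0.122
```

```bash
python3 arc.py 0.02 2
python3 - <<'E'
from h import *
import cv2
a=optics.capture("side");b=optics.capture("wrist")["img"]
A=cv2.resize(a["img"][120:320,150:350],(400,400),interpolation=cv2.INTER_CUBIC)
B=cv2.resize(b,(400,300))
cv2.imwrite("pics/m5.png",np.hstack([A,np.vstack([B,np.zeros((100,400,3),np.uint8)])]))
H=np.array([594.4,150.3,58]);y=np.array([-.206,.9785,0])
for p in (H+98*y+[0,0,12],H+98*y+[0,0,100],H-98*y+[0,0,100],H+44*y+[0,0,160],H-44*y+[0,0,160]): print(((proj(a,p)-[150,120])*2).round(1))
E
```

```text
th 1.582 r 163.9 [-1.3 -3.9  5.1] [-0.54  0.49 -0.  ] [ 0.011  0.636  0.772 -0.007] 0.122
[-2.1  1.2 -3.9] 1.571
[0. 0. 0.] 1.571
[145.5 256.6]
[143.2 194.1]
[136.  110.2]
[139.2 123.1]
[136.1  88. ]
```

View pics/m5.png

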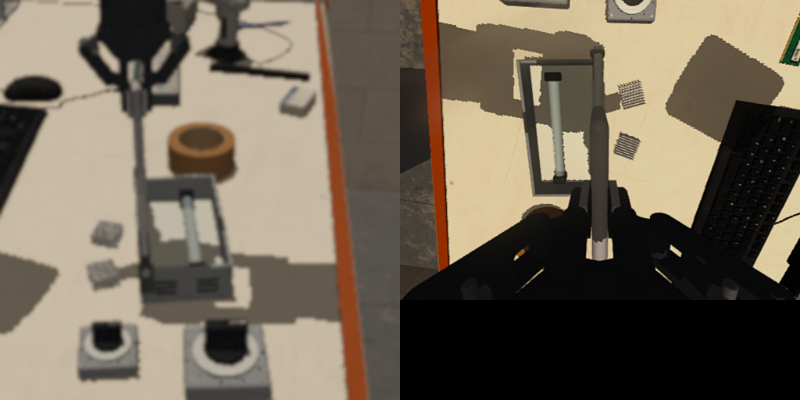

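Emit:
{"name": "play_rows", "arguments": {"plan": [[-2,0.3,-0.5,0,0,0,-1],[0,0,0,0,0,0,-1],[0,0,0,0,0,0,-1]]}}

```text
time_s: 12.25
eef_pos: [594.4, 148.6, 205.6]
ee_rot: [0.012, 0.636, 0.772, -0.007]
force: [-0.5, -3.7, 2.8]
grip_width: 0.128
```

```bash
python3 arc.py 0.02 1
python3 - <<'E'
from h import *
for i in range(4): optics.capture("side"); s=sense();print(s["time_s"],s["eef_pos"].round(2),s["dq"].round(4))
E
```

```text
th 1.569 r 164.0 [-0.5 -3.7  2.8] [-0.58  0.28 -0.03] [ 0.012  0.636  0.772 -0.007] 0.128
[-0.   1.6 -4. ] 1.571
12.3 [594.38 148.65 205.56] [ 0.0018  0.0001 -0.0044 -0.0011  0.0028  0.0008]
12.35 [594.39 148.65 205.53] [-0.0003  0.0025 -0.0023  0.      0.0031  0.0005]
12.4 [594.41 148.65 205.54] [ 0.0014  0.0009 -0.0006  0.0013  0.0022  0.0005]
12.45 [594.42 148.69 205.56] [-0.0004  0.001  -0.0013  0.001  -0.0001  0.0008]
```

Holding steady with θ ≈ 1.57, so I'm handing in.

```bash
python3 -c "
from rig import ctrl;print(ctrl.finish_job())"
```

```text
the job is handed in; nothing more can be done
None
```

The job is handed in. The dimmer was turned to its end stop with the box shut. I then swung the flap up by its bar and handed in at 12.5 s, still holding it upright; no verdict is reported.

- **Dimmer:** a reaction moment of about 2.3 Nm showed it had reached the stop. A close wrist picture then put the pointer at about 189° against 187–189° for the mark. A coarser reading from the top camera gave 183°, about 4° off the mark; I trusted the close picture.
- **Flap:** the arm's position gives an angle of 1.569 rad, and the side picture shows the leaf edge-on and upright. Over the last 0.2 s the tool moved less than 0.1 mm. The fingers were closed on the bar at 30 N.
- **Disagreement:** the tool finished about 4 mm higher than a perfect 160 mm arc would put it, so the bar probably slid a little between the pads. This hardly affects the angle.
- **Loose things:** in the last side picture the tape, heat sinks, carton and brush look to be where they were. I did not measure their positions.

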